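Check a tail lamp with the hand light meter

ROBOT

A 6-joint arm with a two-finger parallel gripper is mounted at the origin on the work surface. World frame = base frame: x ahead of the robot, y to its left, z up, the work surface at z = 0. Lengths are in m, angles in rad, forces in N, time in s.
With the tool pointing down it reaches from about 0.3 to 0.875 m from the base axis. Payload 6.4 kg.
Tool frame: the origin (TCP) lies between the finger pads, 19 mm behind the fingertips; this is the grasp point; z points along the fingers, y is the line along which they close (so a half turn about z gives the same grasp; the last joint's range is limited). The gripper opens to 85 mm and grips with 20 to 120 N. Pads are 22 mm wide; open, the fingers measure 114 mm over their backs; the gripper's body (76 mm by 85 mm) begins 54 mm behind the grasp point. The pads swing forward as they close: fully open they stand 13 mm farther back than shut.
Start: joints at [1.095, 0.181, 1.607, -0, 1.354, -0.206], TCP at [0.153, 0.554, 0.25] pointing down, gripper open.
Joint ranges: [-2.99, 2.99], [-0.89, 2.07], [0.3, 2.58], [-1.14, 4.28], [0, 2.63], [-3.12, 3.12]. Speed limits (rad/s): [2.57, 2.57, 3.01, 3.14, 3.14, 3.14].

INTERFACE

Orientations are given as a unit quaternion [w, x, y, z].
In Python, from bench import get_obs, camera, hand_in gives the robot as it stands.
- The arm moves only by the tool carry_out, never from a script. Its argument "plan" is a list that holds one entry, the list of rows, each a list of 7 numbers: the shift along the world's x, y, z in m, then the turn, a rotation vector about the world's x, y, z in rad, then the opening, from 0 (shut) to 1 (fully open). In form: [[[x, y, z, rx, ry, rz, hand], ...]]. A call has exactly 5 rows; each row is the pose to reach, as a shift and turn from the pose commanded when the call began; what a row does not reach only later rows make up. A row lasts 1/12 s, in which the tool goes at most 41.7 mm and 7.16 degrees, less where a joint would pass 70% of its speed; a pose out of reach is approached as far as the arm can. A call with a gripper value outside its range is refused whole. The fingers move at their own pace and stop on an object; the grip force is fixed at half the most. Time passes only in rows, so rows that repeat a pose let the fingers close, or fill a call up. It gives the time, the measured TCP pose, the force, the opening and the grip force at its end, in the units of the state.
- get_obs(): the state, without advancing time (a new reading comes with each control period).
- camera(name): name is "side" or "top" or "wrist"; returns a dict with "pixels" (400x640x3 uint8, red, green, blue), "z_map" (400x640 float32, m along the optical axis (not along the pixel's ray), 0 where there is no reading), "camera_matrix" (3x3 intrinsics, pixels), "k1" (the pictures are not rectified: a ray, as slopes to the right and down, at radius r is drawn at 1 + k1 r^2 times it, then the intrinsics apply), "cam_to_world" (4x4, takes a point from camera to world coordinates). Camera axes: x right, y up, looking along -z (the intrinsics and any distortion apply to the point x, -y, -z); pixel columns grow to the right and rows downward; lengths in m; the calibration is good to about 2 mm. A picture is of the moment at which its call begins.
- hand_in(): hands the job in; it is judged then, once.
The state is a dict: "time_s": time; "q": joint angles; "dq": joint speeds; "joint_efforts": joint torques, N m; "eef_pos": TCP position; "eef_rot": TCP orientation; "wrist_force": force on the tool from outside, world axes, zero at the start; "torque": the same for the moment, N m; "opening": opening from 0.0 (shut) to 1.0 (fully open); "grasp_force": force on a finger pad.
Only numpy, scipy, OpenCV 4.12 (cv2) and the standard library are available. Lean on these libraries where they do the work, as an engineer would, in place of code of your own. Each camera call takes 0.05 s, during which the arm holds its last target. There are 200 camera calls.

TASK

Connect the test supply by turning the yellow wing coupling on the blue box clockwise (seen from above) all the way to its stop. Then pick up the yellow light meter, aim its black nose squarely at the white dot on the round tail lamp from about 65 mm away without touching the lamp, and hold it steady there for two seconds. Finally lay the meter gently back on its rest the way it lay before, let go, and leave the lamps' tilt and everything else on the bench undisturbed.

Things in the scene. Friction and masses are not known exactly. Their poses are not given: they have to be found in the camera images.
- supply_box: Blue box fixed to the bench, 110 (x) x 90 (y) x 60 mm high; origin at the centre of its underside. Its x axis is marked by two short white lines on its top: the coupling's wing lines up with them when fully home.
- coupling (a joint): Wing coupling on the supply box's vertical centre line: aluminium collar 56 mm across, on it a yellow upright wing bar 76 long, 20 wide, 34 mm high. Value in rad, growing clockwise seen from above; starts between 0 and 0.4; 1.2 is the stop, fully home. The wing's long direction stands (1.2 - value) rad counter-clockwise from the box's x axis. Friction 0.08 N m, stays where left.
- wing (a point): Point on the coupling's axis inside the yellow wing, 106 mm above the bench (the wing spans 82 to 116 mm, the wider collar below it 60 to 82 mm): a good height for the TCP to grip the wing across its 20 mm width.
- rest: Rest for the meter, fixed to the bench: grey block 85 mm long (x), 34 mm wide, flat rubber top 50 mm above the bench, on a foot plate 110 x 70 x 6 mm. Block and foot are centred at x = -10 mm; the origin is at bench height. The meter belongs on it with its origin straight above this origin and its x axis along this x axis.
- meter: Yellow hand light meter, about 0.25 kg, loose, starts lying on the rest. Body 120 (x) x 36 (y) x 34 mm high; origin at the centre of its underside. At the front (+x) a black round nose 32 mm across is bent 45 degrees down and hangs clear in front of the rest; on top a dark display at the rear, a red button near the front. Grip it across the 36 mm width near mid-length.
- nose: The measuring window at the tip of the meter's nose, rigid with the meter. Origin at the centre of the window (in the meter's frame: x 90, y 0, z -17 mm); its x axis is the direction of aim (45 degrees below the meter's x axis), its y axis is the meter's y axis.
- round_lamp: Round tail lamp, 118 mm across, lens half red, half amber, pivoted in a stand fixed to the bench (foot 110 x 154 mm, cheeks 146 mm high). Origin on the pivot, 130 mm above the bench; y along the pivot; z squarely out of the flat lens, whose face lies 35 mm out. z leans 0.45 to 0.95 rad from vertical, roughly towards the robot. The pivot is stiff; do not turn it.
- dot (a point): Centre of the white dot, 18 mm across, on the flat face of the round lamp's amber half: the point to aim at. In the round lamp's frame: x 0, y 29, z 36.5 mm.
- oblong_lamp: Oblong tail lamp, 130 x 80 mm, no white dot, pivoted in a like stand (foot 110 x 164 mm) fixed to the bench: not to be measured. Origin on the pivot axis 130 mm above the bench; y is the pivot axis; z points out of its lens.
- oblong_face (a point): Centre of the oblong lamp's lens face, 35 mm out from its pivot axis.
- battery: Black battery, 150 x 88 x 125 mm high (141 mm over its terminals), 3 kg, loose; origin at the centre of its underside.
- column: Signal column fixed to the bench: black foot 80 mm across, slim tube, then green, amber and red beacons 40 mm across up to 340 mm above the bench; origin at the centre of its underside. It does not give way: go round it with arm and meter.
- spray_can: Blue spray can, 62 mm across and 185 mm tall, standing upright, loose; origin at the centre of its underside.
- spare_lamp: Spare flat red and amber lamp, 150 x 70 x 54 mm, lying loose on the bench; origin at the centre of its underside.
- wrench: Steel wrench 170 mm long, lying loose on the bench.
Mind the look-alikes: they are no part of the job. There is more than one size of the meter; the job needs the middle-sized.

How it is judged:
On the way, in this order (a step that is already met when the one before it is completed fails the run):
1. the coupling is turned clockwise to its stop (within 0.1 rad) (value of joint coupling above 1.1 rad), for 0.2 s.
2. nose within 0.2 rad of square to the lens, the white dot within 14 mm of the line of aim (across and along) and 40 to 90 mm ahead, steady (under 30 mm/s, 0.2 rad/s), unbroken for 1.2 s (x of dot in the frame of nose between 0.04 and 0.09 m and y of dot in the frame of nose between -0.014 and 0.014 m and z of dot in the frame of nose between -0.014 and 0.014 m and angle between the x axis of nose and the z axis of round_lamp, either way round below 0.2 rad and linear speed of meter below 0.03 m/s and angular speed of meter below 0.2 rad/s), for 1.2 s.
At the end, for the whole second after the job is handed in: The coupling stands within 0.1 rad of its stop; the meter lies at rest, upright on its rest, within 20 mm lengthwise, 12 mm sideways and 0.2 rad of its place and pointing the way it did before; both lamps and the four loose bystanders are within 20 mm of where they started (value of joint coupling above 1.1 rad and x of meter in the frame of rest between -0.02 and 0.02 m and y of meter in the frame of rest between -0.012 and 0.012 m and z of meter in the frame of rest between 0.045 and 0.055 m and angle between the x axis of meter and the x axis of rest, either way round below 0.2 rad and x of nose in the frame of rest between 0.06 and 0.12 m and angle between meter's own z axis and vertical below 0.1 rad and linear speed of meter below 0.02 m/s and distance of each of dot, oblong_face, battery, spray_can, spare_lamp, wrench from where it was at the start of the episode below 0.02 m); the robot touches nothing.
It fails at once if the meter touches the round lamp (contact force between meter and round_lamp above 1 N).
It fails at once if a lamp is pushed out of its tilt by more than 20 mm (distance of any of dot, oblong_face from where it was at the start of the episode above 0.02 m).
It fails at once if a loose bystander is moved more than 20 mm (distance of any of battery, spray_can, spare_lamp, wrench from where it was at the start of the episode above 0.02 m).
It fails at once if the meter is dropped or pressed on its rest with more than 40 N (contact force between meter and rest above 40 N).
It also fails if it takes over 72 s, if anything falls off the work surface, if the arm or the gripper's body presses on something with over 40 N, if the wrist force passes 120 N, or if a joint passes its speed limit or range.

## Working session

There is one attempt and no reset: what is moved stays moved. The work goes in short steps, Python scripts to look and compute and a tool call to move; the robot and the scene stay as the last step left them, time stands still between calls to the robot, and variables do not carry over. Pictures are saved under pics/ and viewed, at most 10 in all, crops included, and the job is handed in when it is done.

Besides the shell and the picture viewer there is one more tool, called as name(argument=value, ...), one argument or row to a line, values as JSON. carry_out: Moves the arm, as the interface text tells. Its arguments: {"type":"object","properties":{"plan":{"type":"array","items":{"type":"array","items":{"type":"array","items":{"type":"number"}}}}},"required":["plan"]}

```bash
mkdir -p pics
cat > h.py <<'E'
import numpy as np, cv2
from bench import get_obs, camera, hand_in
def grab(n):
    c=camera(n); K=c["camera_matrix"]; k1=c["k1"]
    z=c["z_map"]; v,u=np.mgrid[0:400,0:640].astype(float)
    p=cv2.undistortPoints(np.stack([u,v],-1).reshape(-1,1,2),K,np.array([k1,0,0,0.])).reshape(400,640,2)
    P=np.stack([p[...,0]*z,-p[...,1]*z,-z],-1)
    T=c["cam_to_world"]; W=P@T[:3,:3].T+T[:3,3]; W[z==0]=np.nan
    return c,W
E
python3 - <<'E'
from h import *
for n in("top","side"):
    c,W=grab(n); cv2.imwrite(f"pics/{n}0.png",c["pixels"][...,::-1]); np.savez(f"{n}0.npz",W=W,px=c["pixels"],K=c["camera_matrix"],T=c["cam_to_world"],k1=c["k1"])
    print(n,c["camera_matrix"],c["k1"],c["cam_to_world"],np.isnan(W).mean())
o=get_obs();print(o)
E
```

```text
top [[505.68017618   0.         317.19863592]
 [  0.         505.68017618 190.20855325]
 [  0.           0.           1.        ]] -0.09942290412207162 [[-9.97253229e-03  9.95055030e-01 -9.88232578e-02  3.68844547e-01]
 [-9.99949966e-01 -1.00011182e-02  2.06128737e-04  8.84758018e-03]
 [-7.83233650e-04  9.88203690e-02  9.95104980e-01  1.39624045e+00]
 [ 0.00000000e+00  0.00000000e+00  0.00000000e+00  1.00000000e+00]] 0.00393359375
side [[460.26721839   0.         316.540461  ]
 [  0.         460.26721839 202.79545456]
 [  0.           0.           1.        ]] -0.018891052305896522 [[ 0.97401825  0.10542512 -0.2004345   0.22644203]
 [-0.22643976  0.4677088  -0.85438487 -1.1130021 ]
 [ 0.00367135  0.8775728   0.47942935  0.75676712]
 [ 0.          0.          0.          1.        ]] 0.0039609375
{'time_s': 0.1, 'q': array([ 1.09472362e+00,  1.81468340e-01,  1.60790396e+00, -7.90004088e-06,
        1.35384170e+00, -2.06305845e-01]), 'dq': array([-8.60949443e-04, -2.72472453e-03, -8.86027596e-04, -1.57215553e-03,
       -6.08346637e-05,  1.46961625e-03]), 'joint_efforts': array([ 3.93111777e-04, -4.45881593e+01, -3.52232802e+01, -3.96141650e-04,
        4.13292000e-03,  3.53242854e-05]), 'eef_pos': array([0.15300613, 0.55377295, 0.2491753 ]), 'eef_rot': array([-2.67623761e-04,  1.34473911e-01,  9.90916803e-01, -7.65235506e-04]), 'wrist_force': array([-0.06961858, -0.87665321, -0.54011311]), 'torque': array([-0.00861735,  0.06640322,  0.01384975]), 'grasp_force': 0.0, 'opening': 1.0009432169416537}
```

View pics/top0.png

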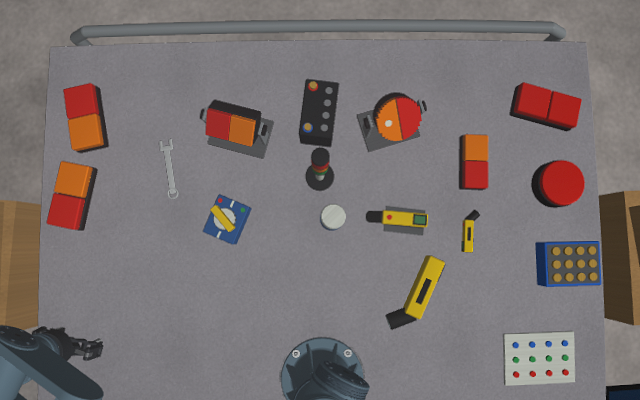

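View pics/side0.png

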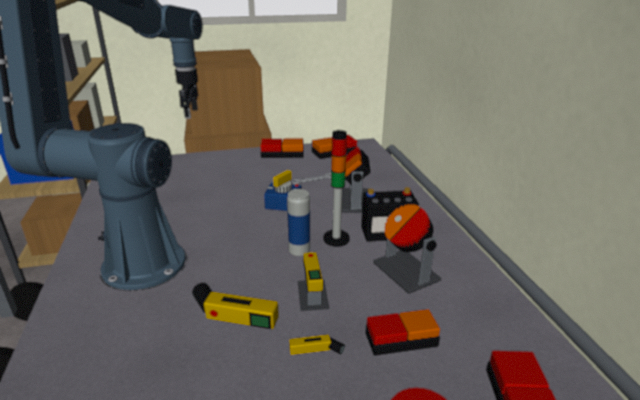

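The top view shows the supply box at (228,219) with its wing, and the middle-sized meter on its rest at (403,217) with the nose to the left (+y). The round lamp is at (397,118) with its dot at (388,123), the column at (320,170) and the can at (333,217). The side view shows the same layout.

Run:
```python
from h import *
d=np.load("top0.npz");W=d["W"];px=d["px"];hsv=cv2.cvtColor(px,cv2.COLOR_RGB2HSV)
def box(u0,v0,u1,v1):
    m=np.zeros((400,640),bool);m[v0:v1,u0:u1]=1;return m
def rect(m,name):
    P=W[m];P=P[~np.isnan(P).any(1)];(c,s,a)=cv2.minAreaRect(P[:,:2].astype(np.float32))
    e=np.linalg.eigh(np.cov(P[:,:2].T))[1][:,1]
    print(name,len(P),"med",P.mean(0).round(4),"rect",np.round(c,4),np.round(s,4),round(a,1),"pca deg",round(np.degrees(np.arctan2(e[1],e[0])),1),"z",np.percentile(P[:,2],[5,50,95]).round(4));return P
H,S,V=hsv[...,0],hsv[...,1],hsv[...,2]
yel=(H>20)&(H<34)&(S>150)&(V>110)
b=box(195,185,260,250)
rect(yel&b&(W[...,2]>.105),"wing")
blue=(H>98)&(H<125)&(S>120)
rect(blue&b&(W[...,2]>.05)&(W[...,2]<.07),"boxtop blue")
wh=(S<40)&(V>170)
m=wh&b&(W[...,2]>.05)&(W[...,2]<.07)
n,l,st,ce=cv2.connectedComponentsWithStats(m.astype(np.uint8))
for i in range(1,n):
    if st[i,4]>4: rect(l==i,"white %s"%ce[i].round(1))
b=box(360,195,440,245)
rect(yel&b&(W[...,2]>.075),"meter yellow top")
rect(b&(W[...,2]>.075),"meter all top")
rect(b&(V<60)&(W[...,2]>.03)&box(360,205,385,230),"nose")
rect(b&(W[...,2]>.002)&(W[...,2]<.012),"foot")
b=box(365,85,432,145)
redam=((H<18)|(H>172))&(S>150)&(V>90)&b
P=rect(redam&(W[...,2]>.09),"lens")
am=(H>7)&(H<18)&(S>150)&b
rect(am,"amber")
def plane(P):
    for _ in range(4):
        c=P.mean(0);n=np.linalg.svd(P-c,full_matrices=False)[2][2];n*=np.sign(n[2]);r=(P-c)@n;P=P[abs(r)<max(.003,2*r.std()) if _<3 else abs(r)<9]
    return c,n,r.std()
print("lens plane",*plane(P))
rect((S<60)&(V>140)&box(380,114,397,132)&(W[...,2]>.1),"dot")
for nme,bb in(("can",box(318,200,350,232)),("col",box(300,145,340,195)),("batt",box(295,75,342,150)),("oblong",box(198,95,275,160)),("stand",box(355,85,432,155))):
    Q=W[bb];Q=Q[Q[:,2]>.03];print(nme,Q.min(0).round(3),Q.max(0).round(3))
# side view lens
d=np.load("side0.npz");W=d["W"];px=d["px"];hsv=cv2.cvtColor(px,cv2.COLOR_RGB2HSV);H,S,V=hsv[...,0],hsv[...,1],hsv[...,2]
b=box(383,200,436,252)
P=rect(((H<18)|(H>172))&(S>150)&(V>90)&b&(W[...,2]>.09),"lens side");print("plane",*plane(P))
rect((S<60)&(V>140)&box(390,205,408,228)&(W[...,2]>.1),"dot side")
rect((H>20)&(H<34)&(S>130)&box(300,248,326,296),"meter side")
```

```text
wing 219 med [0.4272 0.251  0.1159] rect [0.4274 0.252 ] [0.0755 0.0191] 40.1 pca deg -140.3 z [0.1112 0.1159 0.1203]
boxtop blue 747 med [0.4236 0.2473 0.0597] rect [0.4275 0.2516] [0.0898 0.1064] 66.7 pca deg 148.9 z [0.055  0.0597 0.0641]
white [231.5 203.5] 12 med [0.4682 0.2363 0.0616] rect [0.4683 0.2364] [0.0037 0.0154] 63.4 pca deg 152.5 z [0.0581 0.0614 0.0646]
white [218.3 234. ] 10 med [0.3878 0.2711 0.0612] rect [0.3879 0.2708] [0.0042 0.0131] 64.8 pca deg 147.3 z [0.0572 0.0615 0.0638]
meter yellow top 444 med [ 0.4234 -0.2089  0.0832] rect [ 0.423 -0.219] [0.1176 0.0356] 84.3 pca deg 83.1 z [0.0789 0.0832 0.0877]
meter all top 650 med [ 0.4227 -0.2159  0.0834] rect [ 0.4233 -0.214 ] [0.1294 0.0361] 84.3 pca deg 84.0 z [0.0778 0.0835 0.0885]
nose 163 med [ 0.4316 -0.1402  0.0613] rect [ 0.4318 -0.1395] [0.0373 0.0274] 86.5 pca deg 90.5 z [0.0455 0.0606 0.0774]
foot 949 med [ 0.4192 -0.2196  0.0046] rect [ 0.424  -0.2187] [0.221  0.1357] 89.2 pca deg 92.1 z [0.0021 0.004  0.0093]
lens 1457 med [ 0.6702 -0.1969  0.1595] rect [ 0.6706 -0.198 ] [0.0951 0.1137] 15.6 pca deg 1
[... 404 characters left out ...]
044] [0.457 0.002 0.192]
col [ 0.526 -0.028  0.031] [0.629 0.022 0.344]
batt [ 0.561 -0.048  0.03 ] [0.787 0.055 0.342]
oblong [0.609 0.137 0.031] [0.731 0.307 0.183]
stand [ 0.622 -0.273  0.031] [ 0.741 -0.113  0.196]
lens side 1367 med [ 0.6719 -0.2043  0.1565] rect [ 0.6867 -0.1453] [0.2263 0.1036] 76.1 pca deg 92.9 z [0.1276 0.1568 0.185 ]
plane [ 0.67065413 -0.20302998  0.15756479] [-0.57701335 -0.1769361   0.79733883] 0.0016519135815075642
dot side 21 med [ 0.6605 -0.1717  0.1583] rect [ 0.6609 -0.1722] [0.0095 0.0116] 5.6 pca deg 123.1 z [0.1539 0.1578 0.1623]
meter side 505 med [ 0.4216 -0.239   0.0769] rect [ 0.4284 -0.2221] [0.1218 0.043 ] 83.9 pca deg 84.8 z [0.0549 0.0821 0.0856]
```

carry_out(
  plan=[
    [[0.0275,-0.03,0,0,0,0.097,1],[0.055,-0.06,0,0,0,0.194,1],[0.0825,-0.09,0,0,0,0.291,1],[0.11,-0.12,0,0,0,0.388,1],[0.1375,-0.15,0,0,0,0.485,1]],
  ],
)

```text
time_s: 0.52
eef_pos: [0.2913, 0.4026, 0.2496]
eef_rot: [-0.0, -0.11, 0.994, -0.0]
wrist_force: [1.2, 0.7, -0.0]
opening: 1.001
grasp_force: 0.0
```

carry_out(
  plan=[
    [[0.0275,-0.03,0,0,0,0.097,1],[0.055,-0.06,0,0,0,0.194,1],[0.0825,-0.09,0,0,0,0.291,1],[0.11,-0.12,0,0,0,0.388,1],[0.1375,-0.15,0,0,0,0.485,1]],
  ],
)

```text
time_s: 0.93
eef_pos: [0.429, 0.2524, 0.2498]
eef_rot: [-0.0, -0.345, 0.939, 0.0]
wrist_force: [-0.1, 0.7, -0.5]
opening: 1.0
grasp_force: 0.0
```

carry_out(
  plan=[
    [[0,0,0,0,0,0,1],[0,0,0,0,0,0,1],[0,0,0,0,0,0,1],[0,0,0,0,0,0,1],[0,0,0,0,0,0,1]],
  ],
)

```text
time_s: 1.35
eef_pos: [0.4272, 0.2554, 0.2498]
eef_rot: [-0.0, -0.344, 0.939, 0.0]
wrist_force: [0.1, -0.2, -0.9]
opening: 1.004
grasp_force: 0.0
```

carry_out(
  plan=[
    [[0,-0.002,-0.036,0,0,0,1],[0,-0.002,-0.072,0,0,0,1],[0,-0.002,-0.105,0,0,0,1],[0,-0.002,-0.13,0,0,0,1],[0,-0.002,-0.144,0,0,0,1]],
  ],
)

```text
time_s: 1.77
eef_pos: [0.4252, 0.2527, 0.1027]
eef_rot: [-0.002, -0.344, 0.939, 0.0]
wrist_force: [0.2, -0.1, -0.7]
opening: 0.999
grasp_force: 0.0
```

carry_out(
  plan=[
    [[0,0,0,0,0,0,0],[0,0,0,0,0,0,0],[0,0,0,0,0,0,0],[0,0,0,0,0,0,0],[0,0,0,0,0,0,0]],
  ],
)

```text
time_s: 2.18
eef_pos: [0.4292, 0.2528, 0.1075]
eef_rot: [0.001, -0.343, 0.939, -0.0]
wrist_force: [-0.8, 0.0, 0.4]
opening: 0.3
grasp_force: 0.0
```

carry_out(
  plan=[
    [[0,0,0,0,0,0,0],[0,0,0,0,0,0,0],[0,0,0,0,0,0,0],[0,0,0,0,0,0,0],[0,0,0,0,0,0,0]],
  ],
)

```text
time_s: 2.6
eef_pos: [0.4305, 0.2514, 0.1079]
eef_rot: [0.002, -0.343, 0.939, -0.001]
wrist_force: [2.5, -7.1, 4.7]
opening: 0.223
grasp_force: 59.7
```

carry_out(
  plan=[
    [[0,0,0,0,0,-0.08,0],[0,0,0,0,0,-0.16,0],[0,0,0,0,0,-0.24,0],[0,0,0,0,0,-0.32,0],[0,0,0,0,0,-0.4,0]],
  ],
)

```text
time_s: 3.02
eef_pos: [0.4304, 0.2517, 0.1079]
eef_rot: [0.002, -0.148, 0.989, -0.001]
wrist_force: [1.8, -5.1, 4.5]
opening: 0.224
grasp_force: 59.7
```

carry_out(
  plan=[
    [[0,0,0,0,0,-0.08,0],[0,0,0,0,0,-0.16,0],[0,0,0,0,0,-0.24,0],[0,0,0,0,0,-0.32,0],[0,0,0,0,0,-0.4,0]],
  ],
)

```text
time_s: 3.43
eef_pos: [0.4303, 0.2521, 0.1079]
eef_rot: [0.002, 0.052, 0.999, 0.0]
wrist_force: [1.5, -2.7, 4.7]
opening: 0.223
grasp_force: 59.6
```

carry_out(
  plan=[
    [[0,0,0,0,0,-0.07,0],[0,0,0,0,0,-0.14,0],[0,0,0,0,0,-0.2,0],[0,0,0,0,0,-0.26,0],[0,0,0,0,0,-0.3,0]],
  ],
)

```text
time_s: 3.85
eef_pos: [0.4304, 0.2523, 0.1079]
eef_rot: [0.002, 0.2, 0.98, 0.001]
wrist_force: [2.1, -1.8, 3.8]
opening: 0.222
grasp_force: 59.5
```

```bash
python3 -c "
from bench import *;o=get_obs();print(o['torque'],o['wrist_force'],o['q'],o['eef_rot'])"
```

```text
[-0.20628004 -0.33880378  0.0989164 ] [ 2.13243211 -1.81906278  3.81603331] [ 2.92405833e-01  1.92779171e-01  1.91180690e+00 -8.71207933e-04
  1.03211097e+00 -8.75076636e-01] [2.33265110e-03 2.00074297e-01 9.79777599e-01 8.31083882e-04]
```

carry_out(
  plan=[
    [[0,0,0,0,0,-0.02,0],[0,0,0,0,0,-0.03,0],[0,0,0,0,0,-0.04,0],[0,0,0,0,0,-0.04,0],[0,0,0,0,0,-0.04,0]],
  ],
)

```text
time_s: 4.27
eef_pos: [0.4304, 0.2523, 0.1079]
eef_rot: [0.003, 0.216, 0.976, 0.0]
wrist_force: [3.1, -2.4, 6.4]
opening: 0.22
grasp_force: 63.8
```

```bash
python3 -c "
from bench import *;o=get_obs();print(o['torque'],o['wrist_force'],o['q'],o['eef_rot'])"
```

```text
[-0.32735398 -0.50703715  1.59162289] [ 3.13657691 -2.39329731  6.41047485] [ 0.29301386  0.19288511  1.91165138 -0.00204196  1.03208205 -0.84095988] [2.59838054e-03 2.16168929e-01 9.76352415e-01 4.51838455e-04]
```

carry_out(
  plan=[
    [[0,0,0,0,0,0.02,1],[0,0,0,0,0,0.02,1],[0,0,0,0,0,0.02,1],[0,0,0,0,0,0.02,1],[0,0,0.01,0,0,0.02,1]],
  ],
)

```text
time_s: 4.68
eef_pos: [0.4265, 0.2517, 0.1143]
eef_rot: [-0.002, 0.209, 0.978, -0.001]
wrist_force: [-0.4, -0.9, -0.9]
opening: 0.916
grasp_force: 0.0
```

carry_out(
  plan=[
    [[0,0,0.03,0,0,0,1],[0,0,0.07,0,0,0,1],[0,0,0.11,0,0,0,1],[0,0,0.15,0,0,0,1],[0,0,0.19,0,0,0,1]],
  ],
)

```text
time_s: 5.1
eef_pos: [0.4276, 0.2521, 0.3086]
eef_rot: [0.0, 0.208, 0.978, 0.0]
wrist_force: [0.3, 0.4, 0.0]
opening: 1.002
grasp_force: 0.0
```

carry_out(
  plan=[
    [[-0.009,-0.032,0.006,0,0,-0.083,1],[-0.018,-0.064,0.012,0,0,-0.167,1],[-0.027,-0.096,0.018,0,0,-0.25,1],[-0.036,-0.128,0.024,0,0,-0.334,1],[-0.045,-0.16,0.024,0,0,-0.418,1]],
  ],
)

```text
time_s: 5.52
eef_pos: [0.3827, 0.0912, 0.3319]
eef_rot: [0.001, 0.408, 0.913, 0.0]
wrist_force: [1.1, -0.8, 1.4]
opening: 1.0
grasp_force: 0.0
```

carry_out(
  plan=[
    [[-0.001,-0.03,0,0,0,-0.083,1],[-0.002,-0.06,0,0,0,-0.167,1],[-0.003,-0.09,0,0,0,-0.25,1],[-0.004,-0.12,0,0,0,-0.334,1],[-0.005,-0.15,0,0,0,-0.418,1]],
  ],
)

```text
time_s: 5.93
eef_pos: [0.3777, -0.059, 0.3308]
eef_rot: [0.0, 0.589, 0.808, 0.0]
wrist_force: [0.6, 0.1, -0.2]
opening: 0.994
grasp_force: 0.0
```

carry_out(
  plan=[
    [[0.009,-0.033,0,0,0,-0.083,1],[0.018,-0.066,0,0,0,-0.167,1],[0.027,-0.1,0,0,0,-0.25,1],[0.036,-0.135,0,0,0,-0.334,1],[0.045,-0.161,0,0,0,-0.419,1]],
  ],
)

```text
time_s: 6.35
eef_pos: [0.4231, -0.2213, 0.3306]
eef_rot: [0.0, 0.745, 0.667, -0.0]
wrist_force: [0.3, 0.3, -0.5]
opening: 1.003
grasp_force: 0.0
```

carry_out(
  plan=[
    [[0,0,-0.01,0,0,0,1],[0,0,-0.03,0,0,0,1],[0,0,-0.05,0,0,0,1],[0,0,-0.07,0,0,0,1],[0,0,-0.07,0,0,0,1]],
  ],
)

```text
time_s: 6.77
eef_pos: [0.4212, -0.2166, 0.2561]
eef_rot: [-0.004, 0.743, 0.67, -0.0]
wrist_force: [-0.5, 0.0, -0.4]
opening: 0.998
grasp_force: 0.0
```

Run:
```python
from h import *
o=get_obs();print(o["time_s"],o["eef_pos"],o["eef_rot"],o["q"])
d=np.load("top0.npz");W0=d["W"]
c,W=grab("top");px=c["pixels"];hsv=cv2.cvtColor(px,cv2.COLOR_RGB2HSV);H,S,V=cv2.split(hsv)
cv2.imwrite("pics/top1.png",px[...,::-1])
m=(H>20)&(H<34)&(S>150)&(V>110)&(W[...,2]>.105);m[:,:195]=0;m[:,260:]=0;m[:185]=0;m[250:]=0
P=W[m];print(len(P),cv2.minAreaRect(P[:,:2].astype(np.float32)))
c,W=grab("wrist");cv2.imwrite("pics/wrist1.png",c["pixels"][...,::-1]);H,S,V=cv2.split(cv2.cvtColor(c["pixels"],cv2.COLOR_RGB2HSV))
m=(H>20)&(H<34)&(S>130)&(V>100)&(W[...,2]>.076)&(W[...,2]<.095)
P=W[m];P=P[(abs(P[:,0]-.423)<.06)&(abs(P[:,1]+.22)<.1)];print(len(P),cv2.minAreaRect(P[:,:2].astype(np.float32)),P.mean(0))
```

```text
6.7667 [ 0.4211802  -0.21663176  0.25614812] [-3.74926216e-03  7.42669447e-01  6.69647616e-01 -3.24292546e-04] [-7.26534357e-01 -5.22346587e-02  1.84084830e+00  1.86541422e-04
  1.36050334e+00 -6.23258845e-01]
232 ((0.4278201460838318, 0.25184762477874756), (0.01937108114361763, 0.0730658769607544), 66.12104034423828)
3467 ((0.42770975828170776, -0.22082722187042236), (0.1175154447555542, 0.035716231912374496), 84.30199432373047) [ 0.4290705  -0.20715698  0.08373111]
```

View pics/wrist1.png

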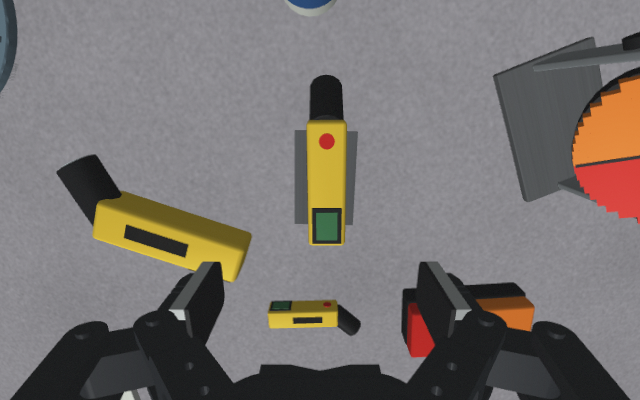

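The wrist view shows the meter at (327,180), its axis straight up in the image and the nose toward the can. The wing reads -23.9°, in line with the box, so the coupling is home. I'll let the arm settle and then measure the meter again.

carry_out(
  plan=[
    [[0,0,0,0,0,0,1],[0,0,0,0,0,0,1],[0,0,0,0,0,0,1],[0,0,0,0,0,0,1],[0,0,0,0,0,0,1]],
  ],
)

```text
time_s: 7.28
eef_pos: [0.4235, -0.2189, 0.2606]
eef_rot: [0.001, 0.743, 0.669, 0.0]
wrist_force: [-1.1, -0.5, -0.1]
opening: 1.005
grasp_force: 0.0
```

Run:
```python
from h import *
for i in range(3):
  c,W=grab("wrist");H,S,V=cv2.split(cv2.cvtColor(c["pixels"],cv2.COLOR_RGB2HSV))
  m=(H>20)&(H<34)&(S>130)&(V>100)&(W[...,2]>.076)&(W[...,2]<.095)
  P=W[m];P=P[(abs(P[:,0]-.423)<.06)&(abs(P[:,1]+.22)<.1)];print(len(P),cv2.minAreaRect(P[:,:2].astype(np.float32)),P[:,2].mean())
# rest foot in wrist
m=(W[...,2]>.003)&(W[...,2]<.010)&(abs(W[...,0]-.423)<.05)&(abs(W[...,1]+.22)<.08)&(V<110)
P=W[m];print("foot",len(P),cv2.minAreaRect(P[:,:2].astype(np.float32)))
T=c["cam_to_world"];R=T[:3,:3];o=get_obs();print(o["eef_pos"],o["eef_rot"],T[:3,3],R.round(3))
c,W=grab("top");H,S,V=cv2.split(cv2.cvtColor(c["pixels"],cv2.COLOR_RGB2HSV))
```

```text
3463 ((0.42774173617362976, -0.22058802843093872), (0.11763933300971985, 0.035793695598840714), 84.34092712402344) 0.0836756743995808
3491 ((0.42771297693252563, -0.22112232446670532), (0.11902230978012085, 0.03580649942159653), 84.46665954589844) 0.08370191437441558
3513 ((0.42768457531929016, -0.22096693515777588), (0.11878897994756699, 0.03573561832308769), 84.4304428100586) 0.08370278714725453
foot 1967 ((0.425758421421051, -0.2326587289571762), (0.11045584082603455, 0.07002491503953934), 82.66112518310547)
[ 0.42329292 -0.21880769  0.26014279] [1.08844676e-04 7.42904129e-01 6.69397822e-01 1.23545417e-05] [ 0.43167191 -0.14380449  0.38422398] [[ 0.995  0.099  0.03 ]
 [-0.104  0.949  0.297]
 [ 0.001 -0.299  0.954]]
```

carry_out(
  plan=[
    [[0.003,-0.002,-0.035,0,0,0,1],[0.003,-0.002,-0.07,0,0,0,1],[0.003,-0.002,-0.1,0,0,0,1],[0.003,-0.002,-0.125,0,0,0,1],[0.003,-0.002,-0.145,0,0,0,1]],
  ],
)

```text
time_s: 7.9
eef_pos: [0.4253, -0.22, 0.1127]
eef_rot: [-0.001, 0.743, 0.669, -0.0]
wrist_force: [-0.1, -0.3, 0.2]
opening: 1.0
grasp_force: 0.0
```

carry_out(
  plan=[
    [[0,0,-0.014,0,0,0,1],[0,0,-0.026,0,0,0,1],[0,0,-0.036,0,0,0,1],[0,0,-0.042,0,0,0,1],[0,0,-0.042,0,0,0,1]],
  ],
)

```text
time_s: 8.32
eef_pos: [0.4256, -0.2203, 0.0719]
eef_rot: [-0.001, 0.743, 0.669, -0.0]
wrist_force: [-0.7, 0.3, -0.5]
opening: 1.002
grasp_force: 0.0
```

carry_out(
  plan=[
    [[0,0,0,0,0,0,1],[0,0,0,0,0,0,0.8],[0,0,0,0,0,0,0.7],[0,0,0,0,0,0,0.6],[0,0,0,0,0,0,0.5]],
  ],
)

```text
time_s: 8.73
eef_pos: [0.4265, -0.221, 0.0735]
eef_rot: [0.001, 0.743, 0.669, 0.0]
wrist_force: [-0.3, -0.3, -0.0]
opening: 0.505
grasp_force: 0.0
```

carry_out(
  plan=[
    [[0,0,0,0,0,0,0.4],[0,0,0,0,0,0,0.2],[0,0,0,0,0,0,0],[0,0,0,0,0,0,0],[0,0,0,0,0,0,0]],
  ],
)

```text
time_s: 9.15
eef_pos: [0.4266, -0.2211, 0.0736]
eef_rot: [0.0, 0.743, 0.669, 0.0]
wrist_force: [-1.3, 0.9, 6.1]
opening: 0.41
grasp_force: 60.5
```

carry_out(
  plan=[
    [[0,0,0,0,0,0,0],[0,0,0,0,0,0,0],[0,0,0,0,0,0,0],[0,0,0,0,0,0,0],[0,0,0,0,0,0,0]],
  ],
)

```text
time_s: 9.57
eef_pos: [0.4266, -0.2211, 0.0736]
eef_rot: [0.0, 0.743, 0.669, 0.0]
wrist_force: [0.4, 2.4, 6.0]
opening: 0.415
grasp_force: 60.5
```

carry_out(
  plan=[
    [[0,0,0.008,0,0,0,0],[0,0,0.025,0,0,0,0],[0,0,0.055,0,0,0,0],[0,0,0.09,0,0,0,0],[0,0,0.125,0,0,0,0]],
  ],
)

```text
time_s: 9.98
eef_pos: [0.4253, -0.22, 0.1988]
eef_rot: [-0.001, 0.743, 0.669, -0.0]
wrist_force: [0.5, 0.0, -2.8]
opening: 0.413
grasp_force: 60.1
```

carry_out(
  plan=[
    [[0,0,0.035,0,0,-0.05,0],[0,0,0.07,0,0,-0.15,0],[0,0,0.1,0,0,-0.265,0],[0,0,0.12,0,0,-0.38,0],[0,0,0.121,0,0,-0.49,0]],
  ],
)

```text
time_s: 10.4
eef_pos: [0.4276, -0.2219, 0.3244]
eef_rot: [0.004, 0.884, 0.467, 0.001]
wrist_force: [1.0, -0.4, -1.7]
opening: 0.407
grasp_force: 60.2
```

carry_out(
  plan=[
    [[0.01,0,0,0,0,-0.117,0],[0.025,0,0,0,0,-0.234,0],[0.04,0,0,0,0,-0.351,0],[0.055,0,0,0,0,-0.468,0],[0.07,0,0,0,0,-0.585,0]],
  ],
)

```text
time_s: 10.82
eef_pos: [0.4965, -0.2204, 0.3188]
eef_rot: [-0.0, 0.981, 0.192, -0.0]
wrist_force: [0.1, -0.1, -2.5]
opening: 0.408
grasp_force: 60.2
```

carry_out(
  plan=[
    [[0,0,0,0,0,-0.05,0],[0,0,0,0,0,-0.094,0],[0,0,0,0,0,-0.094,0],[0,0,0,0,0,-0.094,0],[0,0,0,0,0,-0.094,0]],
  ],
)

```text
time_s: 11.23
eef_pos: [0.496, -0.2206, 0.3189]
eef_rot: [-0.0, 0.989, 0.149, -0.0]
wrist_force: [0.2, 0.9, -0.9]
opening: 0.41
grasp_force: 60.3
```

carry_out(
  plan=[
    [[0.006,0.002,-0.006,-0.008,0.026,0,0],[0.012,0.004,-0.012,-0.016,0.053,0,0],[0.02,0.006,-0.02,-0.026,0.085,0,0],[0.028,0.008,-0.028,-0.035,0.115,0,0],[0.03,0.009,-0.03,-0.04,0.132,0,0]],
  ],
)

```text
time_s: 11.65
eef_pos: [0.5265, -0.2112, 0.2875]
eef_rot: [0.009, 0.986, 0.149, -0.069]
wrist_force: [-0.6, 0.4, -2.6]
opening: 0.411
grasp_force: 60.2
```

carry_out(
  plan=[
    [[0,0,0,0,0,0,0],[0,0,0,0,0,0,0],[0,0,0,0,0,0,0],[0,0,0,0,0,0,0],[0,0,0,0,0,0,0]],
  ],
)

```text
time_s: 12.07
eef_pos: [0.526, -0.2122, 0.2898]
eef_rot: [0.01, 0.987, 0.148, -0.068]
wrist_force: [0.2, -0.1, -1.7]
opening: 0.411
grasp_force: 60.2
```

Run:
```python
from h import *
from scipy.spatial.transform import Rotation as Ro
for n in("wrist","side"):
    c,W=grab(n);px=c["pixels"];cv2.imwrite(f"pics/{n}2.png",px[...,::-1]);np.savez(f"{n}2.npz",W=W,px=px)
o=get_obs();p=o["eef_pos"];q=o["eef_rot"];R=Ro.from_quat(q,scalar_first=True).as_matrix()
print(p,R.round(3),o["opening"],o["grasp_force"])
# meter x axis = -? tool x / tool y perpendicular; meter z = -tool z, meter y=+tool y
my=R[:,1];mz=-R[:,2];mx=np.cross(my,mz)
org=p-.0236*mz;nose=org+.09*mx-.017*mz;aim=(mx-mz)/2**.5
dot=np.array([.6605,-.1705,.159]);n=np.array([-.577,-.1765,.798])
d=dot-nose;M=np.c_[aim,my,np.cross(aim,my)]
print("mx",mx,"nose",nose,"dot in nose",d@M,"ang",np.degrees(np.arccos(-aim@n)))
```

```text
[ 0.52605477 -0.21208987  0.28955437] [[ 0.947  0.293 -0.131]
 [ 0.29  -0.956 -0.04 ]
 [-0.137  0.    -0.991]] 0.4084452984615356 60.201226472854614
mx [-0.9471714  -0.29010327  0.13677149] nose [ 0.43550193 -0.23983204  0.26164534] dot in nose [-0.12571272 -0.00041235 -0.22397159] ang 89.95505299441471
```

View pics/wrist2.png

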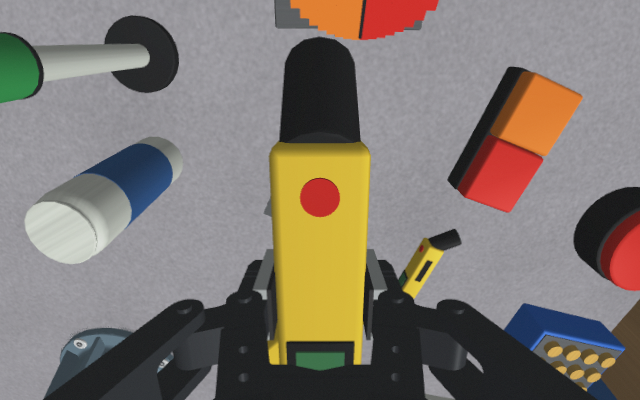

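View pics/side2.png

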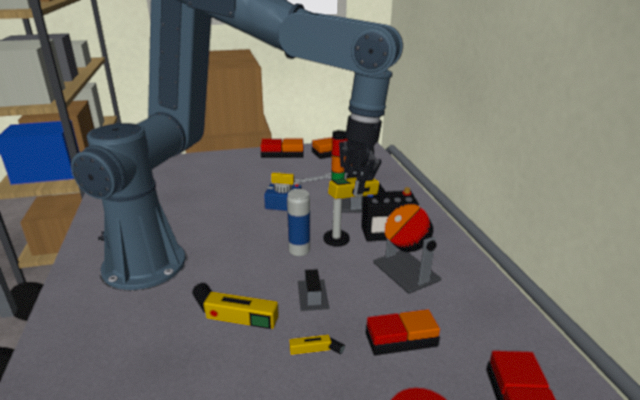

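The meter is gripped squarely, with the nose pointing at the lamp (top of the wrist view, nose at (320,80)). By calculation the dot lies about 97 mm ahead and within 2 mm of the line of aim. I'll advance 32 mm along the aim and hold.

carry_out(
  plan=[
    [[0.004,0.0013,-0.0055,0,0,0,0],[0.008,0.0027,-0.011,0,0,0,0],[0.012,0.004,-0.017,0,0,0,0],[0.016,0.005,-0.022,0,0,0,0],[0.019,0.006,-0.0255,0,0,0,0]],
  ],
)

```text
time_s: 12.58
eef_pos: [0.5455, -0.2053, 0.262]
eef_rot: [0.009, 0.987, 0.148, -0.069]
wrist_force: [-0.4, -0.1, -2.2]
opening: 0.413
grasp_force: 60.2
```

carry_out(
  plan=[
    [[0,0,0,0,0,0,0],[0,0,0,0,0,0,0],[0,0,0,0,0,0,0],[0,0,0,0,0,0,0],[0,0,0,0,0,0,0]],
  ],
)

```text
time_s: 13.0
eef_pos: [0.5453, -0.2059, 0.2639]
eef_rot: [0.01, 0.987, 0.148, -0.068]
wrist_force: [0.1, 0.5, -1.7]
opening: 0.409
grasp_force: 60.2
```

Run:
```python
from h import *
from scipy.spatial.transform import Rotation as Ro
c,W=grab("top");px=c["pixels"];H,S,V=cv2.split(cv2.cvtColor(px,cv2.COLOR_RGB2HSV))
cv2.imwrite("pics/top3.png",cv2.resize(px[70:250,290:470,::-1],None,fx=3.2,fy=3.2))
m=(H>20)&(H<34)&(S>150)&(V>110)&(W[...,2]>.2);P=W[m];print("meter top pts",len(P),P.mean(0) if len(P) else 0, cv2.minAreaRect(P[:,:2].astype(np.float32)))
c,W=grab("side");px=c["pixels"];H,S,V=cv2.split(cv2.cvtColor(px,cv2.COLOR_RGB2HSV))
m=(S<60)&(V>140)&(W[...,2]>.1);m[:,:388]=0;m[:,410:]=0;m[:203]=0;m[230:]=0;print("dot side",W[m].mean(0),m.sum())
o=get_obs();p=o["eef_pos"];q=o["eef_rot"];R=Ro.from_quat(q,scalar_first=True).as_matrix()
mx,my,mz=R[:,0],-R[:,1],-R[:,2]
nose=p-.0236*mz+.09*mx-.017*mz;aim=(mx-mz)/2**.5
dot=np.array([.6605,-.1705,.159]);n=np.array([-.577,-.1765,.798])
M=np.c_[aim,my,np.cross(aim,my)]
print("nose",nose,"dot in nose",(dot-nose)@M,"ang",np.degrees(np.arccos(-aim@n)),"body top ctr",p+.0104*mz)
```

```text
meter top pts 147 [ 0.5387981  -0.20093026  0.28087213] ((0.5385685563087463, -0.19716137647628784), (0.1214669868350029, 0.04077904298901558), 32.25712966918945)
dot side [ 0.66083446 -0.17083588  0.15818511] 21
nose [ 0.62515545 -0.18137731  0.21125502] dot in nose [ 6.39840886e-02  2.71953127e-05 -2.04357289e-03] ang nan body top ctr [ 0.54661656 -0.20547891  0.27411802]<stdin>:13: RuntimeWarning: invalid value encountered in arccos
```

View pics/top3.png

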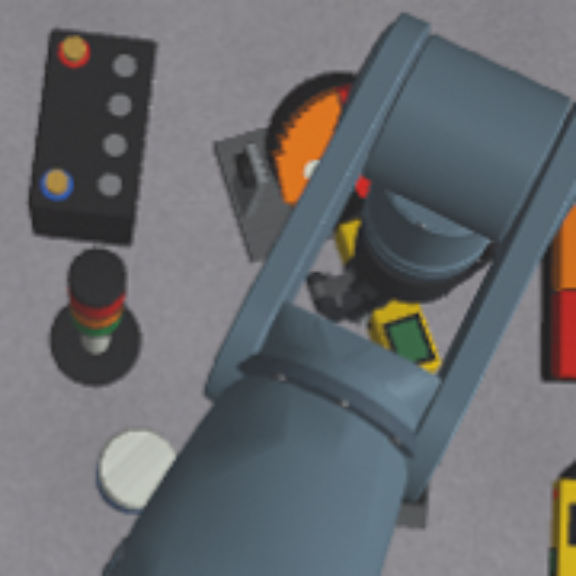

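The top view shows the arm over the lamp, with the meter in line and the dot at crop (310,170) still in place. The dot sits 64 mm ahead and 2 mm off the line of aim. Holding here.

carry_out(
  plan=[
    [[0,0,0,0,0,0,0],[0,0,0,0,0,0,0],[0,0,0,0,0,0,0],[0,0,0,0,0,0,0],[0,0,0,0,0,0,0]],
  ],
)

```text
time_s: 13.52
eef_pos: [0.5452, -0.2058, 0.2635]
eef_rot: [0.01, 0.987, 0.148, -0.068]
wrist_force: [-0.2, -0.5, -2.4]
opening: 0.411
grasp_force: 60.2
```

carry_out(
  plan=[
    [[0,0,0,0,0,0,0],[0,0,0,0,0,0,0],[0,0,0,0,0,0,0],[0,0,0,0,0,0,0],[0,0,0,0,0,0,0]],
  ],
)

```text
time_s: 13.93
eef_pos: [0.5452, -0.2058, 0.2635]
eef_rot: [0.01, 0.987, 0.148, -0.068]
wrist_force: [-0.2, -0.5, -1.7]
opening: 0.412
grasp_force: 60.2
```

carry_out(
  plan=[
    [[0,0,0,0,0,0,0],[0,0,0,0,0,0,0],[0,0,0,0,0,0,0],[0,0,0,0,0,0,0],[0,0,0,0,0,0,0]],
  ],
)

```text
time_s: 14.35
eef_pos: [0.5453, -0.2058, 0.2635]
eef_rot: [0.01, 0.987, 0.148, -0.068]
wrist_force: [0.5, 0.2, -1.2]
opening: 0.41
grasp_force: 60.2
```

carry_out(
  plan=[
    [[0,0,0,0,0,0,0],[0,0,0,0,0,0,0],[0,0,0,0,0,0,0],[0,0,0,0,0,0,0],[0,0,0,0,0,0,0]],
  ],
)

```text
time_s: 14.77
eef_pos: [0.5452, -0.2058, 0.2635]
eef_rot: [0.01, 0.987, 0.148, -0.068]
wrist_force: [0.0, -0.6, -1.7]
opening: 0.412
grasp_force: 60.2
```

carry_out(
  plan=[
    [[0,0,0,0,0,0,0],[0,0,0,0,0,0,0],[0,0,0,0,0,0,0],[0,0,0,0,0,0,0],[0,0,0,0,0,0,0]],
  ],
)

```text
time_s: 15.18
eef_pos: [0.5452, -0.2058, 0.2635]
eef_rot: [0.01, 0.987, 0.148, -0.068]
wrist_force: [-0.9, -0.1, -1.5]
opening: 0.414
grasp_force: 60.2
```

carry_out(
  plan=[
    [[0,0,0,0,0,0,0],[0,0,0,0,0,0,0],[0,0,0,0,0,0,0],[0,0,0,0,0,0,0],[0,0,0,0,0,0,0]],
  ],
)

```text
time_s: 15.6
eef_pos: [0.5453, -0.2058, 0.2635]
eef_rot: [0.01, 0.987, 0.148, -0.068]
wrist_force: [-0.1, -0.8, -1.3]
opening: 0.414
grasp_force: 60.2
```

carry_out(
  plan=[
    [[-0.004,-0.0013,0.0055,0,0,0,0],[-0.008,-0.0027,0.011,0,0,0,0],[-0.012,-0.004,0.017,0,0,0,0],[-0.016,-0.005,0.022,0,0,0,0],[-0.019,-0.006,0.0255,0,0,0,0]],
  ],
)

```text
time_s: 16.02
eef_pos: [0.526, -0.2122, 0.2904]
eef_rot: [0.01, 0.987, 0.148, -0.068]
wrist_force: [0.9, -0.2, -1.6]
opening: 0.414
grasp_force: 60.2
```

carry_out(
  plan=[
    [[-0.006,-0.002,0.006,0.008,-0.026,0,0],[-0.012,-0.004,0.012,0.016,-0.053,0,0],[-0.02,-0.006,0.02,0.026,-0.085,0,0],[-0.028,-0.008,0.028,0.035,-0.115,0,0],[-0.03,-0.009,0.03,0.04,-0.132,0,0]],
  ],
)

```text
time_s: 16.43
eef_pos: [0.4956, -0.2214, 0.321]
eef_rot: [0.001, 0.989, 0.148, 0.001]
wrist_force: [0.5, -0.8, -0.9]
opening: 0.408
grasp_force: 60.2
```

carry_out(
  plan=[
    [[-0.01,0,0,0,0,0.117,0],[-0.025,0,0,0,0,0.234,0],[-0.04,0,0,0,0,0.351,0],[-0.055,0,0,0,0,0.468,0],[-0.07,0,0,0,0,0.585,0]],
  ],
)

```text
time_s: 16.85
eef_pos: [0.4255, -0.2207, 0.319]
eef_rot: [0.0, 0.903, 0.43, -0.0]
wrist_force: [-1.1, 1.1, -2.3]
opening: 0.409
grasp_force: 60.2
```

carry_out(
  plan=[
    [[0,0,0,0,0,0.117,0],[0,0,0,0,0,0.234,0],[0,0,0,0,0,0.351,0],[0,0,0,0,0,0.468,0],[0,0,0,0,0,0.584,0]],
  ],
)

```text
time_s: 17.27
eef_pos: [0.4262, -0.2208, 0.3191]
eef_rot: [0.0, 0.741, 0.671, -0.0]
wrist_force: [0.1, 0.2, -1.9]
opening: 0.41
grasp_force: 60.3
```

carry_out(
  plan=[
    [[0,0,-0.02,0,0,0,0],[0,0,-0.055,0,0,0,0],[0,0,-0.09,0,0,0,0],[0,0,-0.125,0,0,0,0],[0,0,-0.15,0,0,0,0]],
  ],
)

```text
time_s: 17.68
eef_pos: [0.4251, -0.2198, 0.1661]
eef_rot: [-0.001, 0.743, 0.669, -0.0]
wrist_force: [0.0, 0.2, -2.0]
opening: 0.416
grasp_force: 60.4
```

carry_out(
  plan=[
    [[0,0,-0.02,0,0,0,0],[0,0,-0.04,0,0,0,0],[0,0,-0.055,0,0,0,0],[0,0,-0.068,0,0,0,0],[0,0,-0.076,0,0,0,0]],
  ],
)

```text
time_s: 18.1
eef_pos: [0.4256, -0.2203, 0.0915]
eef_rot: [-0.001, 0.743, 0.669, -0.0]
wrist_force: [0.2, 0.2, -2.2]
opening: 0.412
grasp_force: 60.4
```

carry_out(
  plan=[
    [[0,0,0,0,0,0,0],[0,0,0,0,0,0,0],[0,0,0,0,0,0,0],[0,0,0,0,0,0,0],[0,0,0,0,0,0,0]],
  ],
)

```text
time_s: 18.52
eef_pos: [0.4268, -0.2213, 0.0939]
eef_rot: [0.001, 0.743, 0.669, 0.0]
wrist_force: [-0.7, -0.3, -1.5]
opening: 0.414
grasp_force: 60.4
```

carry_out(
  plan=[
    [[0,0,-0.005,0,0,0,0],[0,0,-0.01,0,0,0,0],[0,0,-0.014,0,0,0,0],[0,0,-0.017,0,0,0,0],[0,0,-0.0185,0,0,0,0]],
  ],
)

```text
time_s: 18.93
eef_pos: [0.4258, -0.2204, 0.0737]
eef_rot: [-0.001, 0.743, 0.669, -0.0]
wrist_force: [-0.3, 0.6, 1.9]
opening: 0.412
grasp_force: 60.9
```

carry_out(
  plan=[
    [[0,0,-0.0004,0,0,0,0],[0,0,-0.0008,0,0,0,0],[0,0,-0.001,0,0,0,0],[0,0,-0.0012,0,0,0,0],[0,0,-0.0012,0,0,0,0]],
  ],
)

```text
time_s: 19.35
eef_pos: [0.4262, -0.2208, 0.0736]
eef_rot: [-0.0, 0.743, 0.669, -0.0]
wrist_force: [-2.8, 1.2, 4.3]
opening: 0.413
grasp_force: 61.3
```

carry_out(
  plan=[
    [[0,0,0,0,0,0,0.5],[0,0,0,0,0,0,0.6],[0,0,0,0,0,0,0.8],[0,0,0,0,0,0,1],[0,0,0,0,0,0,1]],
  ],
)

```text
time_s: 19.77
eef_pos: [0.4263, -0.2209, 0.0733]
eef_rot: [0.0, 0.743, 0.669, 0.0]
wrist_force: [-0.1, -0.2, 0.5]
opening: 0.988
grasp_force: 0.0
```

carry_out(
  plan=[
    [[0,0,0,0,0,0,1],[0,0,0,0,0,0,1],[0,0,0.01,0,0,0,1],[0,0,0.03,0,0,0,1],[0,0,0.06,0,0,0,1]],
  ],
)

```text
time_s: 20.18
eef_pos: [0.4247, -0.2194, 0.1323]
eef_rot: [-0.003, 0.743, 0.669, -0.0]
wrist_force: [-0.7, -1.3, -0.3]
opening: 1.0
grasp_force: 0.0
```

carry_out(
  plan=[
    [[0,0,0.03,0,0,0,1],[0,0,0.07,0,0,0,1],[0,0,0.11,0,0,0,1],[0,0,0.13,0,0,0,1],[0,0,0.13,0,0,0,1]],
  ],
)

```text
time_s: 20.6
eef_pos: [0.4285, -0.2226, 0.2702]
eef_rot: [0.006, 0.743, 0.669, 0.001]
wrist_force: [0.4, -0.5, -0.6]
opening: 0.996
grasp_force: 0.0
```

carry_out(
  plan=[
    [[0,0,0,0,0,0,1],[0,0,0,0,0,0,1],[0,0,0,0,0,0,1],[0,0,0,0,0,0,1],[0,0,0,0,0,0,1]],
  ],
)

```text
time_s: 21.02
eef_pos: [0.4257, -0.2203, 0.262]
eef_rot: [-0.001, 0.743, 0.669, -0.0]
wrist_force: [-0.5, -0.3, -0.2]
opening: 1.0
grasp_force: 0.0
```

Run:
```python
from h import *
c,W=grab("wrist");cv2.imwrite("pics/wrist4.png",c["pixels"][...,::-1]);H,S,V=cv2.split(cv2.cvtColor(c["pixels"],cv2.COLOR_RGB2HSV))
m=(H>20)&(H<34)&(S>130)&(V>100)&(W[...,2]>.076)&(W[...,2]<.095)
P=W[m];P=P[(abs(P[:,0]-.423)<.06)&(abs(P[:,1]+.22)<.1)];print(len(P),cv2.minAreaRect(P[:,:2].astype(np.float32)),P[:,2].mean())
c,W=grab("side");d=np.load("side0.npz")
D=np.abs(c["pixels"].astype(int)-d["px"]).sum(2)>90;D[:,:230]=0
n,l,st,ce=cv2.connectedComponentsWithStats(D.astype(np.uint8));print([(s.tolist()) for s in st[1:] if s[4]>8])
o=get_obs();print(o["eef_pos"],o["opening"],o["grasp_force"])
```

```text
3464 ((0.426830917596817, -0.22080494463443756), (0.11827439814805984, 0.035675231367349625), 84.1220703125) 0.08371323367427706
[[230, 3, 116, 201, 10466], [334, 182, 5, 4, 14], [330, 187, 3, 16, 31], [334, 188, 4, 13, 37]]
[ 0.42596396 -0.22055117  0.26245266] 0.998447155098582 0.0
```

View pics/wrist4.png

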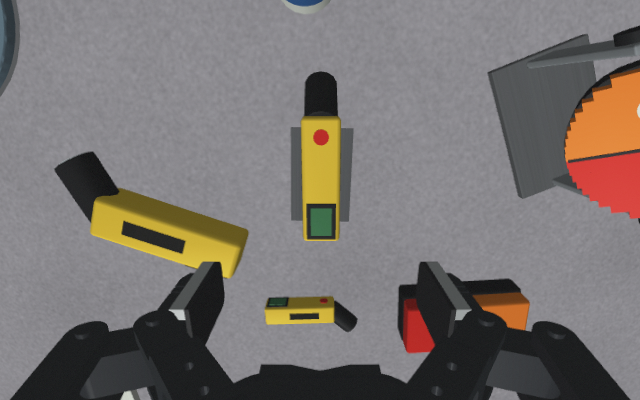

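The meter is back on its rest at (321,180), within 1 mm and 0.2° of where it lay, and nothing else has moved.

```bash
python3 -c "
from bench import *;print(hand_in())"
```

```text
the job is handed in; nothing more can be done
None
```

I turned the coupling to its stop, aimed the meter at the white dot from about 64 mm for over two seconds, laid it back on its rest within about 1 mm, and handed the job in; no verdict came back.

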